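Shift the bottle roller into third

ROBOT

A 6-joint arm with a two-finger parallel gripper is mounted at the origin on the work surface. World frame = base frame: x ahead of the robot, y to its left, z up, the work surface at z = 0. Lengths are in m, angles in rad, forces in N, time in s.
With the tool pointing down it reaches from about 0.225 to 0.875 m from the base axis. Payload 3.4 kg.
Tool frame: the origin (TCP) lies between the finger pads; the fingertips stand 11 mm ahead of it and the grasp point (between the pads) lies 8 mm behind it; z points along the fingers, y is the line along which they close (so a half turn about z gives the same grasp; the last joint's range is limited). The gripper opens to 85 mm and grips with 20 to 120 N. Pads are 22 mm wide; open, the fingers measure 114 mm over their backs; the gripper's body (76 mm by 85 mm) begins 54 mm behind the grasp point. The pads swing forward as they close: fully open they stand 13 mm farther back than shut.
Start: joints at [-1.404, 0.276, 1.505, -0, 1.361, -0.121], TCP at [0.163, -0.551, 0.242] pointing down, gripper open.
Joint ranges: [-2.89, 2.89], [-0.75, 2.08], [0.22, 2.7], [-1.18, 4.32], [0.11, 2.71], [-2.7, 2.7]. Speed limits (rad/s): [2.57, 2.57, 3.14, 3.14, 3.14, 3.14].

INTERFACE

Orientations are given as a unit quaternion [w, x, y, z].
In Python, from rig import manip, imaging gives the robot as it stands. The module is installed in compiled form; this text tells all that it offers.
- The arm moves only by the tool jog_arm, never from a script. Its argument "deltas" is one flat list of numbers, 7 for each row, row after row: the turn, a rotation vector about the world's x, y, z in degrees, then the shift along the world's x, y, z in mm, then the opening, from 0 (shut) to 1 (fully open). In form: [ax, ay, az, tx, ty, tz, gripper, ax, ay, az, tx, ty, tz, gripper, ...]. A call has 1 to 20 rows; each row is the pose to reach, as a shift and turn from the pose commanded when the call began; what a row does not reach only later rows make up. A row lasts 1/10 s, in which the tool goes at most 50 mm and 8.59 degrees, less where a joint would pass 70% of its speed; a pose out of reach is approached as far as the arm can. A call with a gripper value outside its range is refused whole. The fingers move at their own pace and stop on an object; "grip_force" is the grip in N (left out, the last holds). Time passes only in rows, so rows that repeat a pose let the fingers close. It gives the time, the measured TCP pose, the force, the opening and the grip force at its end, in the units of the state.
- manip.get_state(): the state, without advancing time (a new reading comes with each control period).
- imaging.get_image(name): name is "scene" or "side" or "wrist"; returns the picture (420x560x3 uint8, blue, green, red); there is no depth.
- imaging.calibration(name): a dict with "mtx" (3x3 intrinsics, pixels), "cam_to_world" (4x4, takes a point from camera to world coordinates). Camera axes: x right, y down, z forward; pixel columns grow to the right and rows downward; lengths in m; the calibration is good to about 2 mm. A picture is of the moment at which its call begins: read the wrist's pose just before it. calibration takes no time and is no camera call; for the wrist camera it gives the pose at the moment of the call.
- manip.sign_off(): hands the job in; it is judged then, once.
The state is a dict: "clock": time; "qpos": joint angles; "qd": joint speeds; "effort": joint torques, N m; "position": TCP position; "ee_rot": TCP orientation; "contact_force": force on the tool from outside, world axes, zero at the start; "moment": the same for the moment, N m; "width": finger opening in m; "gripper_force": force on a finger pad.
Only numpy, scipy, OpenCV 4.12 (cv2) and the standard library are available. Lean on these libraries where they do the work, as an engineer would, in place of code of your own. Each camera call takes 0.05 s, during which the arm holds its last target. There are 200 camera calls.

TASK

The gear lever of the lab's bottle roller stands in neutral, in the crossbar of its H-shaped gate. With the fingers, push the lever across to the right-hand end of the crossbar (right as you face the machine's lever side), then push it forward, towards the rollers, fully home into the third slot, the one with the green dot, and come away from it. Only push it: do not pinch the lever between the fingers, do not force it hard against its stops, do not let it run into any other slot, and leave the bottles and the beaker where they are.

Things in the scene. Friction and masses are not known exactly. Their poses are not given: they have to be found in the camera images.
- roller: bottle roller, fixed to the bench. Origin on the bench below the lever's pivot; x points from the operator's side to the rollers ('forward'), y to the operator's left. Stands turned up to 0.35 rad. Cream gearbox x -65 to 65, y -150 to 150 mm, 78 mm high; blue deck beyond, x 65 to 235 mm, with three black rollers along y (tops 92 mm) and side cheeks 100 mm high.
- gate (a point): centre of the H gate, on top of its aluminium plate (110 mm in x, 140 mm in y, 92 mm above the bench; axes as the roller's). Crossbar along y, 14 mm wide; two slots along x, 15 mm wide, centred on y +16 and -16 mm, open from x -29 to 29 mm. Slots by their dots: first far left white, second near left yellow, third far right green, fourth near right red.
- third_dot (a point): the green dot, 14 mm across, on the plate 42 mm forward and 16 mm right of the gate's centre, just beyond the far end of the third slot
- lever_grip (a point): centre of the lever's grip, 100 mm above the pivot, which is 30 mm above the bench. The grip is a black block with four orange faces, 24 mm over the faces, 50 mm tall (25 mm above and below this point), on a 10 mm stick; 13 mm clear of the gate plate when upright. The lever stays where it is left; pushing it there takes about 2 N; it stops hard at the gate's ends.
- lever_across (a joint): sideways lean of the lever, rad: 0 upright, positive to the operator's right (roller -y), from -0.30 to 0.30 at the gate's ends (grip 30 mm either side); starts between -0.28 and 0.02. The stick can enter the right-hand slots only above 0.24, and moves across only in the crossbar.
- lever_forward (a joint): fore-and-aft lean of the lever, rad: 0 in the crossbar (play of about 0.035 there), positive forward (roller +x), 0.36 fully home at the far end of a slot (grip 35 mm forward), -0.36 at the near end
- grip_left: one of the four flat orange faces of the lever grip, 16 mm wide and 50 mm tall, 12 mm out from the lever's axis at grip height; this one looks to the left (roller +y); its origin is 9.5 mm out from the axis
- grip_right: one of the four flat orange faces of the lever grip, 16 mm wide and 50 mm tall, 12 mm out from the lever's axis at grip height; this one looks to the right (roller -y)
- grip_far: one of the four flat orange faces of the lever grip, 16 mm wide and 50 mm tall, 12 mm out from the lever's axis at grip height; this one looks to the rollers (roller +x)
- grip_near: one of the four flat orange faces of the lever grip, 16 mm wide and 50 mm tall, 12 mm out from the lever's axis at grip height; this one looks to the operator (roller -x)
- sample_amber: loose amber bottle, 40 mm across, 107 mm long, lying along y between the first two rollers, leave alone; origin on its axis, top about 121 mm above the bench
- sample_white: loose white bottle with blue cap, same size, lying between the last two rollers, leave alone; origin on its axis
- reagent: loose amber bottle, 68 mm across, 150 mm tall, standing on the bench to the left of the roller, leave alone; origin centre of its underside
- beaker: loose glass beaker, 72 mm across, 90 mm tall, standing on the bench to the right of the roller, leave alone; origin centre of its underside

How it is judged:
On the way, in this order (a step that is already met when the one before it is completed fails the run):
1. the lever is at the right end of the crossbar, in neutral (across above 0.23, forward within 0.10) (value of joint lever_across above 0.23 rad and value of joint lever_forward between -0.1 and 0.1 rad), for 0.1 s.
2. the lever is home in the third slot (forward above 0.30) (value of joint lever_forward above 0.3 rad and value of joint lever_across above 0.2 rad), for 0.2 s.
At the end, for the whole second after the job is handed in: the lever rests in the third slot, forward lean above 0.30 rad and sideways lean above 0.20 rad, at rest and let go (all of step 2 and velocity of joint lever_forward between -0.05 and 0.05 rad/s); the robot touches nothing.
It fails at once if the lever runs into the second or fourth slot (forward below -0.15) (value of joint lever_forward below -0.15 rad).
It fails at once if the lever runs into the first slot (forward above 0.15 on the left-hand side) (value of joint lever_forward above 0.15 rad and value of joint lever_across below 0 rad).
It fails at once if the lever is pinched: the fingers press on two opposite faces of its grip at once ((contact force between the fingers and grip_left above 0.5 N and contact force between the fingers and grip_right above 0.5 N) or (contact force between the fingers and grip_far above 0.5 N and contact force between the fingers and grip_near above 0.5 N)).
It fails at once if the lever is forced: the fingers press on it with more than 50 N (contact force between the fingers and grip_left above 50 N or contact force between the fingers and grip_right above 50 N or contact force between the fingers and grip_far above 50 N or contact force between the fingers and grip_near above 50 N).
It fails at once if a bottle or the beaker is moved by more than 25 mm, lifted or tipped over (distance of any of sample_amber, sample_white, reagent, beaker from where it was at the start of the episode above 0.025 m or angle between any of reagent, beaker's own z axis and vertical above 0.5 rad).
It also fails if it takes over 40 s, if anything falls off the work surface, if the arm or the gripper's body presses on something with over 40 N, if the wrist force passes 120 N, or if a joint passes its speed limit or range.

## Working session

There is one attempt and no reset: what is moved stays moved. The work goes in short steps, Python scripts to look and compute and a tool call to move; the robot and the scene stay as the last step left them, time stands still between calls to the robot, and variables do not carry over. Pictures are saved under pics/ and viewed, at most 10 in all, crops included, and the job is handed in when it is done.

Besides the shell and the picture viewer there is one more tool, called after "Request:" as name(argument=value, ...), one argument or row to a line, values as JSON. jog_arm: Moves the arm, as the interface text tells. Its arguments: {"type":"object","properties":{"deltas":{"type":"array"},"grip_force":{"type":"number"}},"required":["deltas"]}

```bash
mkdir -p pics; python3 - <<'E'
from rig import manip, imaging
import cv2,numpy as np
for n in("scene","side"):
    im=imaging.get_image(n);cv2.imwrite(f"pics/{n}0.png",im)
    c=imaging.calibration(n);print(n,c["mtx"].tolist(),np.round(c["cam_to_world"],3).tolist())
s=manip.get_state();print(s["clock"],s["position"],s["ee_rot"],s["width"])
E
```

```text
scene [[500.09144377637915, 0.0, 276.85429741182304], [0.0, 500.09144377637915, 208.3553760963893], [0.0, 0.0, 1.0]] [[-0.599, 0.649, -0.469, 1.227], [0.801, 0.492, -0.342, 0.466], [0.009, -0.58, -0.814, 1.117], [0.0, 0.0, 0.0, 1.0]]
side [[386.6629713651771, 0.0, 277.5295416436922], [0.0, 386.6629713651771, 207.75028849923112], [0.0, 0.0, 1.0]] [[0.746, -0.325, 0.581, 0.191], [-0.666, -0.352, 0.658, -0.485], [-0.009, -0.878, -0.479, 0.512], [0.0, 0.0, 0.0, 1.0]]
0.1 [ 0.16313237 -0.55089633  0.24151919] [-8.44512359e-04  9.89659926e-01  1.43431231e-01 -1.42539983e-05] 0.08567242064059416
```

View pics/scene0.png

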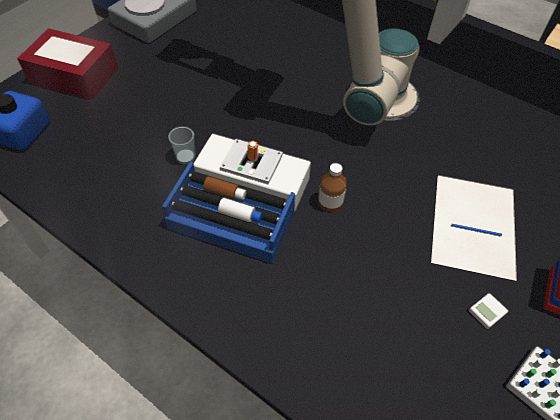

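View pics/side0.png

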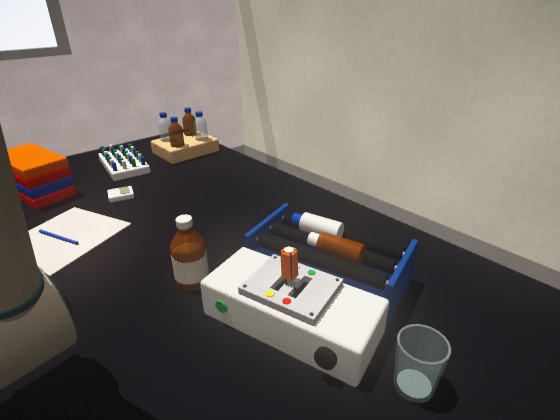

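The side view shows the gate, with green dot ≈(311,272), yellow ≈(270,293), red ≈(287,301) and the grip ≈(289,263). The scene view shows the grip at ≈(253,150). Next I locate these points precisely.

```bash
cat > h.py <<'E'
from rig import manip, imaging
import cv2,numpy as np
def ray(n,uv):
    c=imaging.calibration(n);T=np.array(c["cam_to_world"]);d=T[:3,:3]@np.linalg.inv(c["mtx"])@[uv[0],uv[1],1]
    return T[:3,3],d/np.linalg.norm(d)
def onz(n,uv,z):
    o,d=ray(n,uv);return o+d*(z-o[2])/d[2]
def tri(a,b):
    A=[];r=[]
    for o,d in(a,b):
        P=np.eye(3)-np.outer(d,d);A.append(P);r.append(P@o)
    return np.linalg.lstsq(np.vstack(A),np.hstack(r),rcond=None)[0]
def blobs(im,roi,lo,hi,k=3):
    x0,y0,x1,y1=roi;m=cv2.inRange(cv2.cvtColor(im[y0:y1,x0:x1],cv2.COLOR_BGR2HSV),lo,hi)
    n,_,st,ce=cv2.connectedComponentsWithStats(m)
    return [(ce[i]+[x0,y0],st[i]+[x0,y0,0,0,0]) for i in sorted(range(1,n),key=lambda i:-st[i][4])[:k]]
E
python3 - <<'E'
from h import *
im=cv2.imread("pics/side0.png");sc=cv2.imread("pics/scene0.png");R=(235,240,350,325)
P={}
for n,lo,hi in(("green",(45,80,60),(85,255,255)),("red",(170,120,80),(180,255,255)),("yellow",(18,120,120),(35,255,255)),("orange",(3,120,60),(16,255,255))):
    for c,s in blobs(im,R,lo,hi,2): print("side",n,c.round(1),s,onz("side",c,.092).round(4))
for n,lo,hi in(("green",(45,80,60),(85,255,255)),("orange",(3,120,60),(16,255,255)),("yellow",(18,120,120),(35,255,255))):
    for c,s in blobs(sc,(225,135,285,178),lo,hi,2): print("scene",n,c.round(1),s,onz("scene",c,.092).round(4))
a=cv2.resize(im[235:325,235:350],None,fx=5,fy=5,interpolation=2);b=cv2.resize(sc[130:190,210:290],None,fx=5,fy=5,interpolation=2)
h=max(a.shape[0],b.shape[0]);o=np.zeros((h,400*0+a.shape[1]+200,3),np.uint8)
cv2.imwrite("pics/a.png",a);cv2.imwrite("pics/b.png",b)
E
```

```text
side green [311.1 272. ] [308 270   8   5  32] [ 0.5876 -0.1225  0.092 ]
side yellow [269.4 293.5] [266 291   8   6  42] [ 0.4979 -0.1157  0.092 ]
side orange [335.3 246.9] [316 240  34  20 463] [ 0.6768 -0.1004  0.092 ]
side orange [289. 264.] [280 247  18  33 440] [ 0.5749 -0.08    0.092 ]
scene green [239.7 168.3] [238 167   5   4  15] [ 0.5913 -0.1222  0.092 ]
scene orange [252.  150.9] [247 140  11  21 145] [ 0.5229 -0.1346  0.092 ]
scene yellow [262.4 149.6] [261 148   4   4  13] [ 0.5019 -0.1148  0.092 ]
```

View pics/a.png

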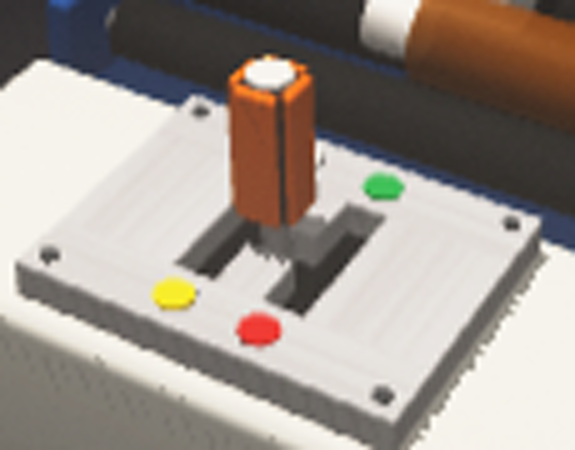

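View pics/b.png

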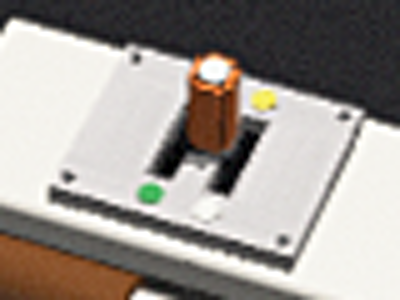

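The crops show the lever near mid-crossbar. The cap is at side (289,249.4) and scene (252.6,143.6); the gate axes follow from the dots.

```bash
python3 - <<'E'
from h import *
g=np.array([[.5876,-.1225],[.5913,-.1222]]).mean(0);y=np.array([[.4979,-.1157],[.5019,-.1148]]).mean(0)
yaw=np.arctan2(*(g-y)[::-1])-np.arctan2(-32,84);G=(g+y)/2
f=np.array([np.cos(yaw),np.sin(yaw)]);l=np.array([-f[1],f[0]])
print("yaw",np.degrees(yaw),"G",G)
cap=tri(ray("side",(289,249.4)),ray("scene",(252.6,143.6)));print("cap",cap,"fwd",(cap[:2]-G)@f,"left",(cap[:2]-G)@l)
for n,c in(("side",(289,249.4)),("scene",(252.6,143.6))):
    p=onz(n,c,.155);print(n,(p[:2]-G)@f,(p[:2]-G)@l)
p=manip.get_state()["position"];print("tcp fwd,left",(p[:2]-G)@f,(p[:2]-G)@l)
def at(fw,le): q=G+fw*f+le*l;return ((q-p[:2])*1000).round()
for a in((0,.06),(0,.018),(-.06,.06),(-.06,-.03)):print(a,at(*a))
E
```

```text
yaw 16.321227088742912 G [ 0.544675 -0.1188  ]
cap [ 0.54456167 -0.11234681  0.15435496] fwd 0.0017047290409919842 left 0.006224982469061948
side 0.0007543095702289073 0.006110930784659915
scene 0.002449543510799288 0.006140810638581441
tcp fwd,left -0.48759563064298866 -0.3074614078935671
(0, 0.06) [365. 490.]
(0, 0.018) [376. 449.]
(-0.06, 0.06) [307. 473.]
(-0.06, -0.03) [332. 386.]
```

Request:
jog_arm(
  deltas=[0,0,0,12,16,0,0,0,0,0,35,47,0,0,0,0,0,60,80,0,0,0,0,0,85,114,0,0,0,0,0,110,148,0,0,0,0,0,135,181,0,0,0,0,0,160,215,0,0,0,0,0,185,248,0,0,0,0,0,210,282,0,0,0,0,0,235,315,0,0,0,0,0,260,349,0,0,0,0,0,285,383,0,0,0,0,0,310,416,0,0,0,0,0,335,450,0,0,0,0,0,352,473,0,0,0,0,0,362,486,0,0,0,0,0,365,490,0,0,0,0,0,365,490,0,0,0,0,0,365,490,0,0],
)

```text
clock: 2.0
position: [0.5273, -0.0622, 0.2422]
ee_rot: [0.0, 0.99, 0.143, -0.001]
contact_force: [-0.2, 1.0, 0.5]
width: -0.0002
gripper_force: 0.0
```

Request:
jog_arm(
  deltas=[0,0,0,0,0,-15,0,0,0,0,0,0,-40,0,0,0,0,0,0,-65,0,0,0,0,0,0,-90,0,0,0,0,0,0,-105,0,0,0,0,0,0,-113,0,0,0,0,0,0,-113,0,0,0,0,0,0,-113,0],
)

```text
clock: 2.8
position: [0.5285, -0.0621, 0.13]
ee_rot: [0.0, 0.99, 0.143, 0.001]
contact_force: [0.1, 0.3, -0.8]
width: -0.0003
gripper_force: 0.0
```

```bash
python3 - <<'E'
from h import *
print(manip.get_state()["position"],manip.get_state()["contact_force"])
im=imaging.get_image("side");a=cv2.resize(im[185:325,200:350],None,fx=4,fy=4,interpolation=2);cv2.imwrite("pics/c.png",a)
E
```

```text
[ 0.52852673 -0.06209337  0.13004332] [ 0.09012775  0.26499868 -0.75159122]
```

View pics/c.png

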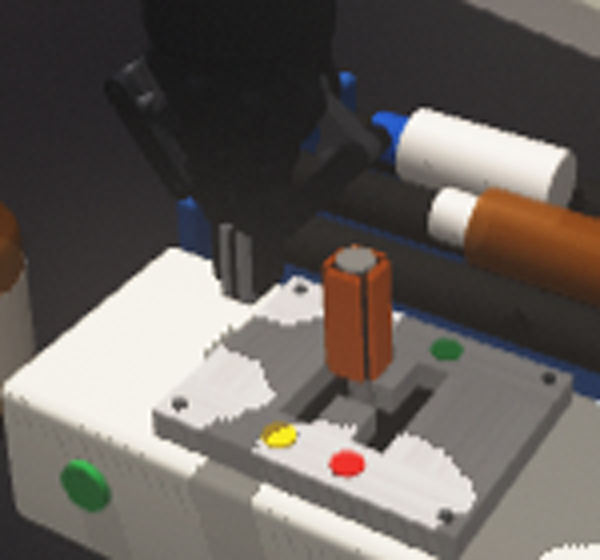

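The fingers stand left of the lever at crop (235,265). Their knuckles flare out along the closing line, so I turn 90° and push with the flat pad sides.

Request:
jog_arm(
  deltas=[0,0,5,0,0,0,0,0,0,13,0,0,0,0,0,0,21,0,0,0,0,0,0,29,0,0,0,0,0,0,37,0,0,0,0,0,0,45,0,0,0,0,0,0,53,0,0,0,0,0,0,61,0,0,0,0,0,0,69,0,0,0,0,0,0,77,0,0,0,0,0,0,84,0,0,0,0,0,0,90,0,0,0,0,0,0,90,0,0,0,0,0,0,90,0,0,0,0],
)

```text
clock: 4.25
position: [0.5287, -0.0615, 0.1301]
ee_rot: [0.001, 0.599, 0.801, 0.0]
contact_force: [-0.6, -0.3, -0.5]
width: 0.0002
gripper_force: 0.0
```

Request:
jog_arm(
  deltas=[0,0,0,2,-6,0,0,0,0,0,4,-14,0,0,0,0,0,6,-22,0,0,0,0,0,8,-27,0,0,0,0,0,9,-31,0,0,0,0,0,10,-35,0,0,0,0,0,11,-38,0,0,0,0,0,12,-41,0,0,0,0,0,13,-44,0,0,0,0,0,14,-47,0,0,0,0,0,15,-50,0,0,0,0,0,16,-52,0,0,0,0,0,16,-54,0,0,0,0,0,16,-54,0,0],
)

```text
clock: 5.65
position: [0.5443, -0.1157, 0.1291]
ee_rot: [0.0, 0.598, 0.801, 0.0]
contact_force: [0.3, 0.6, -1.1]
width: -0.0002
gripper_force: 0.3
```

```bash
python3 - <<'E'
from h import *
s=manip.get_state();p=s["position"];G=np.array([.5447,-.1188]);f=np.array([.9597,.281]);l=np.array([-.281,.9597])
print(p,(p[:2]-G)@f,(p[:2]-G)@l,s["contact_force"])
im=imaging.get_image("side");a=cv2.resize(im[185:325,200:350],None,fx=4,fy=4,interpolation=2);cv2.imwrite("pics/d.png",a)
E
```

```text
[ 0.54431077 -0.1156569   0.12910486] 0.0005096667269296877 0.003125808086460514 [ 0.31696176  0.63299459 -1.13777963]
```

View pics/d.png

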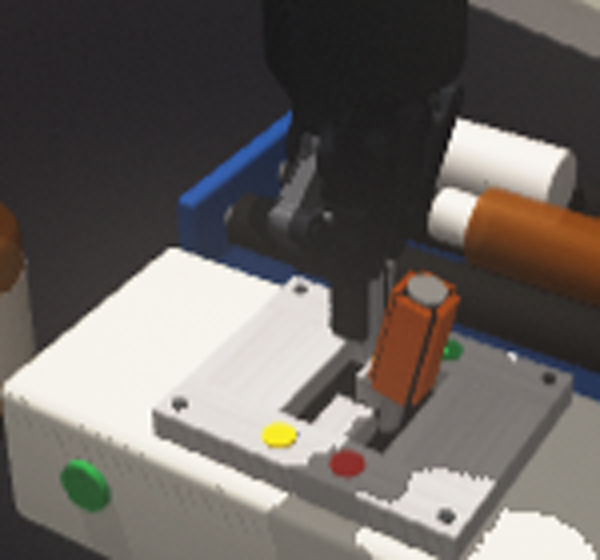

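The lever leans right with its cap at crop (428,287), nearly at the end. I creep on until the force rises.

Request:
jog_arm(
  deltas=[0,0,0,0,-1,0,0,0,0,0,0.5,-2,0,0,0,0,0,1,-3,0,0,0,0,0,1,-3,0,0],
)

```text
clock: 6.1
position: [0.5451, -0.1185, 0.1293]
ee_rot: [-0.0, 0.598, 0.801, -0.0]
contact_force: [-1.0, 1.6, -0.4]
width: -0.0002
gripper_force: 0.5
```

```bash
python3 - <<'E'
from h import *
G=np.array([.5447,-.1188]);l=np.array([-.281,.9597])
im=imaging.get_image("side");m=blobs(im,(285,250,330,300),(3,120,40),(16,255,255),1);print(m)
p=onz("side",(307,256.8),.149);print("before cap left",(p[:2]-G)@l,"lean",np.arcsin(-((p[:2]-G)@l)/.125))
g=cv2.cvtColor(im,cv2.COLOR_BGR2HSV)[250:266,298:316];k=(g[...,1]<60)&(g[...,2]>90)
ys,xs=np.nonzero(k);c=(xs.mean()+298,ys.mean()+250);p=onz("side",c,.149);print(c,len(xs),"lean",np.arcsin(-((p[:2]-G)@l)/.125),manip.get_state()["contact_force"])
E
```

```text
[(array([303.70263789, 271.21582734]), array([293, 253,  24,  34, 417]))]
before cap left -0.02430898124973236 lean 0.19571899174915014
(np.float64(308.0357142857143), np.float64(257.9107142857143)) 56 lean 0.21859615911285712 [-1.1873807   0.90196892 -0.09621819]
```

Request:
jog_arm(
  deltas=[0,0,0,0,-1,0,0,0,0,0,0.5,-2,0,0,0,0,0,1,-3,0,0,0,0,0,1,-3,0,0],
)

```text
clock: 6.55
position: [0.5462, -0.1216, 0.1293]
ee_rot: [0.0, 0.598, 0.801, -0.0]
contact_force: [-0.9, 0.8, -0.7]
width: -0.0003
gripper_force: 0.5
```

Request:
jog_arm(
  deltas=[0,0,0,0,-1,0,0,0,0,0,0.5,-2,0,0,0,0,0,0.5,-2,0,0],
)

```text
clock: 6.85
position: [0.5468, -0.1236, 0.1293]
ee_rot: [0.0, 0.598, 0.801, -0.0]
contact_force: [-0.7, 1.6, -0.5]
width: 0.0003
gripper_force: 0.5
```

```bash
python3 - <<'E'
from h import *
G=np.array([.5447,-.1188]);l=np.array([-.281,.9597]);f=np.array([.9597,.281])
im=imaging.get_image("side")
g=cv2.cvtColor(im,cv2.COLOR_BGR2HSV)[250:268,298:320];k=(g[...,1]<60)&(g[...,2]>90)
ys,xs=np.nonzero(k);c=(xs.mean()+298,ys.mean()+250);p=onz("side",c,.149);print(c,len(xs),"lean",np.arcsin(-((p[:2]-G)@l)/.125),"fwd",(p[:2]-G)@f,manip.get_state()["contact_force"])
cv2.imwrite("pics/e.png",cv2.resize(im[185:325,200:350],None,fx=4,fy=4,interpolation=2))
E
```

```text
(np.float64(311.65), np.float64(260.8)) 60 lean 0.28798881722920044 fwd -0.00024062866485777775 [-0.37710935  1.37247727  0.10536335]
```

View pics/e.png

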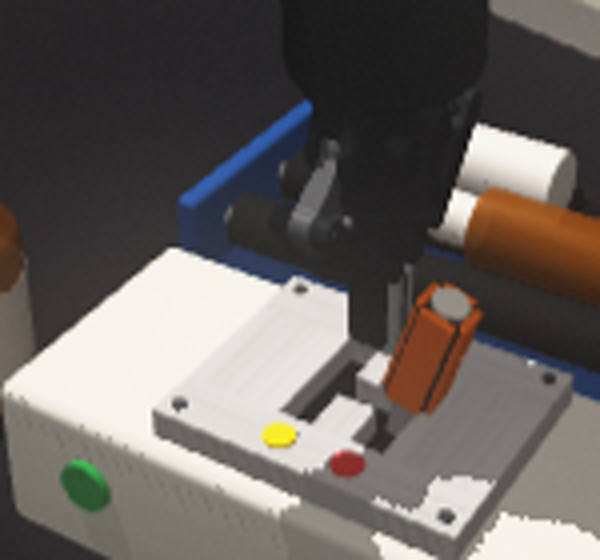

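The cap at crop (450,303) gives a lean of ≈0.29 with the lever in neutral. I back off left, go round to the near side and turn back 90°.

Request:
jog_arm(
  deltas=[0,0,0,-3,10,0,0,0,0,0,-7,24,0,0,0,0,0,-11,38,0,0,0,0,0,-14,48,0,0,0,0,-6,-24,45,0,0,0,0,-14,-38,41,0,0,0,0,-22,-52,37,0,0,0,0,-30,-66,33,0,0,0,0,-38,-76,30,0,0,0,0,-46,-74,24,0,0,0,0,-54,-71,13,0,0,0,0,-62,-68,2,0,0,0,0,-70,-65,-9,0,0,0,0,-78,-62,-20,0,0,0,0,-85,-59,-30,0,0,0,0,-90,-56,-39,0,0,0,0,-90,-56,-39,0,0,0,0,-90,-56,-39,0,0],
)

```text
clock: 8.7
position: [0.4905, -0.1616, 0.1293]
ee_rot: [-0.0, 0.99, 0.144, -0.0]
contact_force: [1.4, 0.8, -0.0]
width: -0.0002
gripper_force: 0.0
```

```bash
python3 - <<'E'
from h import *
s=manip.get_state();p=s["position"];G=np.array([.5447,-.1188]);f=np.array([.9597,.281]);l=np.array([-.281,.9597])
print(p,s["ee_rot"],(p[:2]-G)@f,(p[:2]-G)@l,s["contact_force"])
im=imaging.get_image("side");sc=imaging.get_image("scene")
a=cv2.resize(im[185:325,200:350],None,fx=3,fy=3,interpolation=2);b=cv2.resize(sc[125:195,205:295],None,fx=4,fy=4,interpolation=2)
o=np.zeros((420,810,3),np.uint8);o[:,:450]=a;o[:280,450:]=b;cv2.imwrite("pics/f.png",o[:,:800])
E
```

```text
[ 0.49047482 -0.16162685  0.12934348] [-1.51500700e-04  9.89516760e-01  1.44417974e-01 -8.61231096e-05] -0.0640742514931706 -0.025863655190001975 [ 1.42577162  0.77630148 -0.03388289]
```

View pics/f.png

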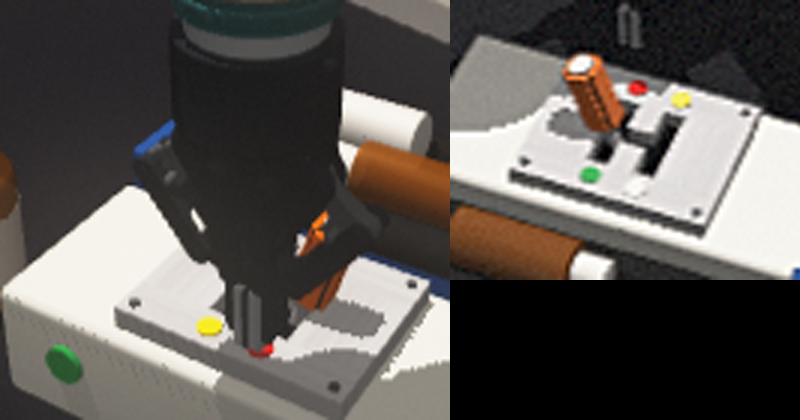

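The lever still leans right in neutral, and the fingers stand behind its near face. I push forward.

Request:
jog_arm(
  deltas=[0,0,0,6,1.5,0,0,0,0,0,15,4,0,0,0,0,0,24,7,0,0,0,0,0,31,9,0,0,0,0,0,36,10.5,0,0,0,0,0,40,11.5,0,0,0,0,0,44,13,0,0,0,0,0,48,14,0,0,0,0,0,52,15,0,0,0,0,0,56,16.5,0,0,0,0,0,59,17.5,0,0,0,0,0,62,18,0,0,0,0,0,64,18.5,0,0,0,0,0,66,19,0,0,0,0,0,66,19,0,0],
)

```text
clock: 10.3
position: [0.5571, -0.1432, 0.1293]
ee_rot: [-0.0, 0.99, 0.143, 0.0]
contact_force: [-1.0, 0.4, -0.5]
width: 0.0001
gripper_force: 0.4
```

```bash
cat > k.py <<'E'
from h import *
s=manip.get_state();p=s["position"];G=np.array([.5447,-.1188]);f=np.array([.9597,.281]);l=np.array([-.281,.9597])
print((p[:2]-G)@f,(p[:2]-G)@l,s["contact_force"])
sc=imaging.get_image("scene");im=imaging.get_image("side")
print(blobs(sc,(215,130,280,172),(3,120,40),(16,255,255),1))
g=cv2.cvtColor(sc,cv2.COLOR_BGR2HSV)
import sys
a=cv2.resize(im[185:325,200:350],None,fx=3,fy=3,interpolation=2);b=cv2.resize(sc[125:195,208:295],None,fx=4,fy=4,interpolation=2)
o=np.zeros((420,798,3),np.uint8);o[:,:450]=a;o[:280,450:]=b;cv2.imwrite("pics/%s.png"%sys.argv[1],o)
E
python3 k.py g
```

```text
0.005075907770127745 -0.026933791288130997 [-0.96158555  0.40526548 -0.48719141]
[(array([237.8125    , 157.72222222]), array([229, 149,  17,  17, 144]))]
```

View pics/g.png

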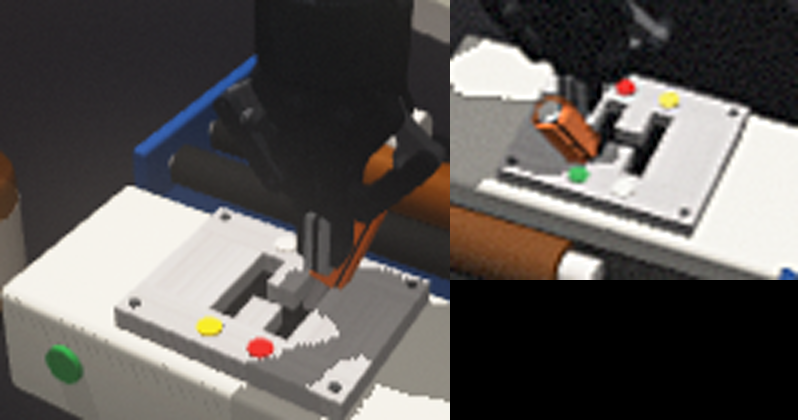

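The lever is in the third slot, with its cap at scene ≈(233,152). I creep on to the stop.

Request:
jog_arm(
  deltas=[0,0,0,1,0.3,0,0,0,0,0,2,0.6,0,0,0,0,0,3,0.9,0,0,0,0,0,3,0.9,0,0],
)

```text
clock: 10.8
position: [0.5599, -0.1425, 0.1293]
ee_rot: [0.0, 0.99, 0.143, 0.0]
contact_force: [-1.4, -0.3, -0.9]
width: -0.0001
gripper_force: 0.6
```

Request:
jog_arm(
  deltas=[0,0,0,1,0.3,0,0,0,0,0,1.5,0.4,0,0,0,0,0,1.5,0.4,0,0],
)

```text
clock: 11.1
position: [0.5613, -0.1421, 0.1294]
ee_rot: [0.0, 0.99, 0.143, 0.0]
contact_force: [-1.6, 0.2, 0.3]
width: 0.0001
gripper_force: 0.6
```

```bash
python3 k.py i; python3 - <<'E'
from h import *
G=np.array([.5447,-.1188]);f=np.array([.9597,.281]);l=np.array([-.281,.9597])
p=onz("scene",(233,152.5),.142);print("before: fwd",(p[:2]-G)@f,"left",(p[:2]-G)@l)
E
```

```text
0.009431189267259816 -0.02699364165819651 [-1.64271576  0.23135561  0.29371023]
[(array([237.35294118, 159.17647059]), array([228, 150,  17,  17, 136]))]
before: fwd 0.03861168385473198 left -0.0345300559949577
```

Request:
jog_arm(
  deltas=[0,0,0,0.5,0.1,0,0,0,0,0,1,0.3,0,0,0,0,0,1,0.3,0,0],
)

```text
clock: 11.5
position: [0.5621, -0.1418, 0.1293]
ee_rot: [0.0, 0.99, 0.143, -0.0]
contact_force: [-2.0, -1.1, -1.4]
width: -0.0001
gripper_force: 0.9
```

Request:
jog_arm(
  deltas=[0,0,0,0.5,0.1,0,0,0,0,0,1,0.3,0,0,0,0,0,1,0.3,0,0],
)

```text
clock: 11.8
position: [0.5626, -0.1416, 0.1291]
ee_rot: [0.0, 0.99, 0.143, -0.001]
contact_force: [-3.2, -0.9, 0.0]
width: -0.0001
gripper_force: 1.6
```

The force is rising and the advance has stalled, so the lever is at its stop. I come away backwards and then up.

Request:
jog_arm(
  deltas=[0,0,0,-5,-1.5,0,0,0,0,0,-15,-4,0,0,0,0,0,-30,-9,0,0,0,0,0,-45,-13,0,0,0,0,0,-60,-18,0,0,0,0,0,-75,-22,10,0,0,0,0,-90,-26,35,0,0,0,0,-100,-29,65,0,0,0,0,-110,-32,95,0,0,0,0,-115,-34,110,0,0,0,0,-115,-34,110,0,0,0,0,-115,-34,110,0,0,0,0,-115,-34,110,0],
)

```text
clock: 13.1
position: [0.4475, -0.1751, 0.2383]
ee_rot: [-0.001, 0.99, 0.143, -0.001]
contact_force: [0.6, -0.2, -0.7]
width: -0.0002
gripper_force: 0.0
```

```bash
python3 k.py j
```

```text
-0.10910379468841432 -0.026748577376487673 [ 0.60869205 -0.17906812 -0.72950806]
[(array([237.54135338, 159.56390977]), array([229, 151,  17,  16, 133]))]
```

View pics/j.png

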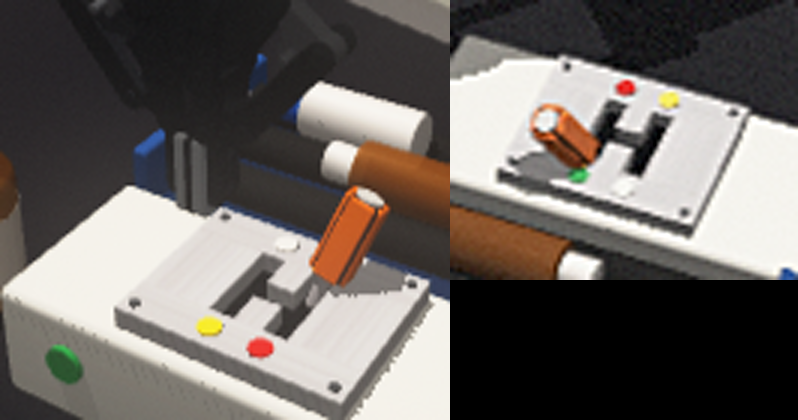

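The lever stands at the far end of the third slot. Its cap is at side (323,250.7) and scene (231.5,155.2). One quick lean check before handing in.

```bash
python3 - <<'E'
from h import *
G=np.array([.5447,-.1188]);f=np.array([.9597,.281]);l=np.array([-.281,.9597])
c=tri(ray("side",(323,250.7)),ray("scene",(231.5,155.2)));a,b,z=(c[:2]-G)@f,-(c[:2]-G)@l,c[2]-.03
print(c,"fwd",np.arctan2(a,z),np.arcsin(a/.125),"across",np.arctan2(b,z),np.arcsin(b/.125))
if min(np.arctan2(a,z),np.arcsin(a/.125))>.32 and b>.027: print(manip.sign_off())
E
```

```text
[ 0.59876397 -0.13864427  0.13977706] fwd 0.3991957109420841 0.3795167451186098 across 0.30231373656274824 0.27743764775304475
the job is handed in; nothing more can be done
None
```

I pushed the lever to the right end of the crossbar and then fully home into the third (green-dot) slot. By camera it rests at about 0.38 rad forward and 0.28 rad right with the arm clear, and I handed the job in at about 13 s on the robot's clock; no verdict was returned.

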